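# Turn the small cutting board over against the splash guard

## Robot

A 6-joint arm with a two-finger parallel gripper is mounted at the origin on the work surface. World frame = base frame: x ahead of the robot, y to its left, z up, the work surface at z = 0. Lengths are in mm, angles in rad, forces in N, time in s.
With the tool pointing down it reaches from about 275 to 825 mm from the base axis. Payload 5.2 kg.
Tool frame: the origin (TCP) lies at the very end of the fingers, on their centre line; the grasp point (between the pads) lies 19 mm behind it; z points along the fingers, y is the line along which they close (so a half turn about z gives the same grasp; the last joint's range is limited). The gripper opens to 93 mm and grips with 3 to 60 N. Pads are 15 mm wide; open, the fingers measure 128 mm over their backs; the gripper's body (75 mm by 188 mm) begins 65 mm behind the grasp point.
Start: joints at [0.982, 0.259, 1.535, -0, 1.348, -0.203], TCP at [206.944, 509.587, 218.653] pointing down, gripper open.
Joint ranges: [-3.14, 3.14], [-0.91, 2.08], [0.19, 2.58], [-1.22, 4.36], [0.22, 2.71], [-3.12, 3.12]. Speed limits (rad/s): [2.57, 2.57, 3.14, 3.14, 3.14, 3.14].

## Interface

Orientations are given as [roll, pitch, yaw] about the fixed x, y, z axes, in that order (R = Rz(yaw) Ry(pitch) Rx(roll)).
In Python, from bench import robot gives the robot as it stands. The module is installed in compiled form; this text tells all that it offers. Calls block until the motion is done:
- robot.move_ptp(position, orientation): joint-space move of the TCP to a pose.
- robot.move_linear(position, ori=None, speed=150, f_stop=None): straight line of the TCP; ori=None keeps the orientation; speed is the mean speed in mm/s. With f_stop (N) it stops when the force on the tool has changed by that much, and returns True; else False.
- robot.move_j(angles): joint-space move.
- robot.move_gripper(opening): opening from 0.0 (shut) to 1.0 (fully open); the grip force is fixed at half the most; returns when the fingers have stopped.
- robot.sleep(seconds).
- robot.inverse_kinematics(position, orientation): joint angles nearest the present ones, or None.
- robot.get_image(name): name is "scene" or "top"; returns a dict with "img" (400x640x3 uint8, blue, green, red), "fovy" (degrees; the focal length in pixels is half the picture's height over the tangent of half this angle, whatever the lens; pixels are square), "cx", "cy" (the principal point, pixels), "k1" (the pictures are not rectified: a ray, as slopes to the right and down, at radius r is drawn at 1 + k1 r^2 times it, then the intrinsics apply), "eye" and "orientation" of the camera in the world. Camera axes: x right, y down, z forward; pixel columns grow to the right and rows downward; lengths in mm; the calibration is good to about 2 mm. A picture is of the moment at which its call begins. There is no depth.
A pose or a line that the arm cannot do raises robot.MotionError and nothing moves.
- robot.hand_in(): hands the job in; it is judged then, once.
Readings, each from a call of its own:
- robot.current_t(): time.
- robot.current_qpos(): joint angles.
- robot.current_joint_vel(): joint speeds.
- robot.current_joint_efforts(): joint torques, N m.
- robot.current_tcp_pos(): TCP position.
- robot.current_eef_rot(): TCP orientation.
- robot.current_contact_force(): force on the tool from outside, world axes, zero at the start.
- robot.current_ft_torque(): the same for the moment, N m.
- robot.current_gripper_width(): opening from 0.0 (shut) to 1.0 (fully open).
- robot.current_finger_force(): force on a finger pad.
Only numpy, scipy, OpenCV 4.12 (cv2) and the standard library are available. Lean on these libraries where they do the work, as an engineer would, in place of code of your own. Each camera call takes 0.05 s, during which the arm holds its last target. There are 200 camera calls.

## Task

The small rectangular cutting board lies wrong side up in front of the steel splash guard. Push it up against the guard until it leans there on its edge, then tip it back over towards the robot so that it lies flat on the bench in front of the guard with its grooved face up. Leave the round board and the jar where they are.

Things in the scene. Friction and masses are not known exactly. Their poses are not given: they have to be found in the camera images.
- board: Rectangular pale wood cutting board, 120 (x) x 140 (y) x 14 (z) mm, 0.15 kg. Origin at its centre. Starts flat, plain +z face up; the -z face, with a dark groove round its rim, must end on top (z axis down). At the start its +x side is within 5 degrees of the guard's foot, 8 to 30 mm off. With its near edge pushed to the foot it leans and stays at about 52 degrees, top edge 100 mm high.
- guard: Fixed slippery polished steel splash guard, 4 mm sheet, 260 mm long. Origin on the bench, middle of its foot line on the robot's side; y along the foot, x level away from the robot, z up. It rises in a hollow curve, 20 mm high at x = 20, 43 at x = 33, top edge 60 high at x = 38 mm: a board pushed level against it climbs it. Behind are only two braces, 45 mm high, x to 65, y = +-115 mm.
- round_board: Bystander: round board of the same pale wood, 120 mm across, 14 mm thick, lying flat to one side of the rectangular board. Origin at its centre.
- jar: Bystander: white plastic jar with a screw lid, 64 mm across, 90 mm high, standing to the other side of the rectangular board. Origin at the centre of its underside.
Things that resemble listed ones, but are neither listed nor needed, are in the scene too. What is shaped like the board but orange, pink or red is not meant.

How it is judged:
By the outcome, as a careful person would: the job done as asked, in the order asked, and still so for the second after the job is handed in, with the robot touching nothing.
It also fails if it takes over 51 s, if anything falls off the work surface, if the arm or the gripper's body presses on something with over 40 N, if the wrist force passes 120 N, or if a joint passes its speed limit or range.

## Working session

There is one attempt and no reset: what is moved stays moved. The work goes in short steps, each a Python script; the robot and the scene stay as the last script left them, time stands still between calls to the robot, and variables do not carry over. Pictures are saved under pics/ and viewed, at most 10 in all, crops included, and the job is handed in when it is done.

```bash
mkdir -p pics; cat > h.py <<'E'
import numpy as np, cv2
from bench import robot
from scipy.spatial.transform import Rotation as R
def cam(n):
    d=robot.get_image(n); return d
def Rm(d):
    o=np.array(d["orientation"],float)
    return o if o.shape==(3,3) else R.from_euler('xyz',o).as_matrix()
def ray(d,px):
    f=200/np.tan(np.radians(d["fovy"])/2)
    K=np.array([[f,0,d["cx"]],[0,f,d["cy"]],[0,0,1.]])
    p=cv2.undistortPoints(np.array(px,float).reshape(-1,1,2),K,np.array([d["k1"],0,0,0,0.]))[:,0]
    return np.c_[p,np.ones(len(p))]@Rm(d).T
def on_plane(d,px,z):
    v=ray(d,px); e=np.array(d["eye"],float)
    return e+v*((z-e[2])/v[:,2])[:,None]
E
python3 - <<'E'
from h import *
for n in("top","scene"):
    d=cam(n); cv2.imwrite(f"pics/{n}0.png",d["img"]); print({k:v for k,v in d.items() if k!="img"})
E
```

```text
{'fovy': 43.51663047292443, 'cx': 324.35303819000666, 'cy': 200.3447569073895, 'k1': -0.05054630425059781, 'eye': array([ 283.65171894,    8.24041768, 1398.09393865]), 'orientation': array([-2.99311299, -0.01383029, -1.56171705])}
{'fovy': 50.76320200756873, 'cx': 320.4037072003336, 'cy': 199.93552829299512, 'k1': 0.02160756326045515, 'eye': array([1090.48599632, -189.85028045, 1143.05841667]), 'orientation': array([-2.62296761e+00, -2.01084586e-03,  1.25555696e+00])}
```

View pics/top0.png

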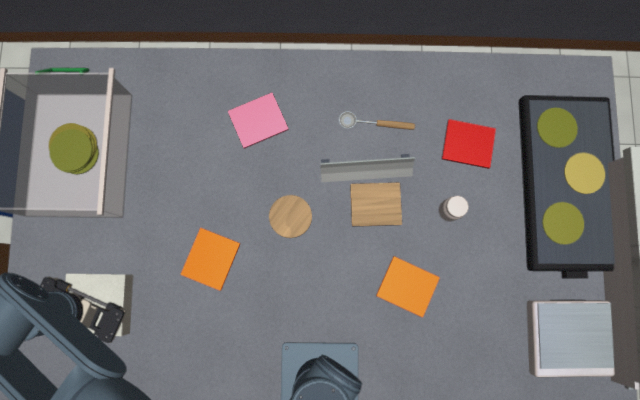

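View pics/scene0.png

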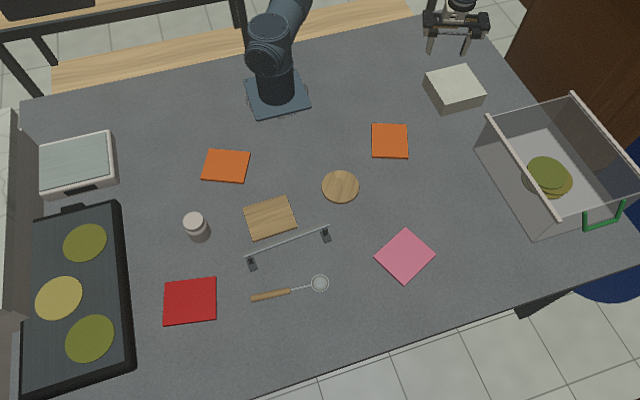

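The candidates in the top view are wood rectangle (376,204), round wood board (290,216), orange (210,259) and (408,286), pink (258,120) and red (470,144). By the description I choose the wood rectangle at (376,204). The guard is at about (367,168) and the jar at (456,208). Next I'll measure them and check with a close crop.

```bash
python3 - <<'E'
from h import *
d=cam("top"); im=d["img"]
hsv=cv2.cvtColor(im,cv2.COLOR_BGR2HSV)
m=cv2.inRange(hsv,(8,60,90),(25,170,255)); m[:, :260]=0; m[:,430:]=0; m[:170]=0; m[245:]=0
cs,_=cv2.findContours(m,cv2.RETR_EXTERNAL,cv2.CHAIN_APPROX_NONE)
for c in cs:
    if cv2.contourArea(c)<300: continue
    b=cv2.boxPoints(cv2.minAreaRect(c)); print(b.round(1).tolist()); p=on_plane(d,b,14)
    print(p.round(1).tolist(),"c",p.mean(0).round(1))
    for i in range(2): v=p[i+1]-p[i]; print(np.linalg.norm(v).round(1),np.degrees(np.arctan2(v[1],v[0])).round(1))
print("guard px",on_plane(d,[[321,181],[413,176]],0).round(1).tolist())
print("jar",on_plane(d,[[456,205]],90).round(1))
cv2.imwrite("pics/crop.png",cv2.resize(im[140:250,260:480],None,fx=3.5,fy=3.5,interpolation=cv2.INTER_CUBIC))
E
```

```text
[[269.0, 195.0], [311.0, 195.0], [311.0, 237.0], [269.0, 237.0]]
[[504.2, 145.8, 14.0], [505.6, 28.5, 14.0], [388.1, 26.9, 14.0], [386.8, 142.9, 14.0]] c [446.2  86.   14. ]
117.4 -89.4
117.5 -179.3
[[350.20001220703125, 183.5], [400.1000061035156, 181.89999389648438], [401.5, 224.1999969482422], [351.5, 225.89999389648438]]
[[539.6, -81.2, 14.0], [545.9, -222.0, 14.0], [426.0, -224.2, 14.0], [420.1, -85.1, 14.0]] c [ 482.9 -153.1   14. ]
141.0 -87.4
119.9 -178.9
guard px [[548.4, 0.8, 0.0], [566.0, -261.6, 0.0]]
jar [[ 470.9 -357.7   90. ]]
```

View pics/crop.png

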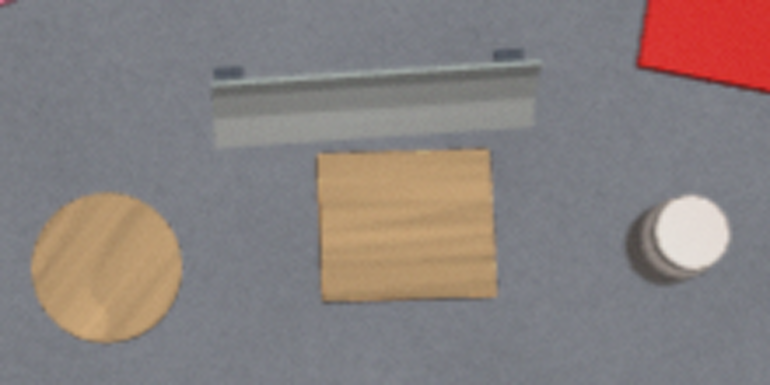

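The crop confirms the pale wood rectangle in front of the guard. The guard foot runs from crop (216,148) to (533,127), which is about 4° of yaw; round board and jar stand clear on either side. Next is the push along the guard's x axis with two open fingers.

```bash
cat >> h.py <<'E'
G0=np.array([556.,-130.]); A=np.radians(4.2)   # guard
gx=np.array([np.cos(A),np.sin(A)]); gy=np.array([-np.sin(A),np.cos(A)])
W=lambda x,y,z:[*(G0+x*gx+y*gy),z]
toG=lambda p:np.c_[(np.array(p)[:,:2]-G0)@gx,(np.array(p)[:,:2]-G0)@gy,np.array(p)[:,2]]
def snap(n,f,crop,k):
    d=cam(n); x0,y0,x1,y1=crop
    cv2.imwrite(f,cv2.resize(d["img"][y0:y1,x0:x1],None,fx=k,fy=k,interpolation=cv2.INTER_CUBIC)); return d
E
python3 - <<'E'
from h import *
d=cam("top"); p=on_plane(d,[[321.4,181.9],[411.9,175.9]],0); print(p, p.mean(0), toG(p))
print("board c",toG([[482.9,-153.1,14]]))
O=[np.pi,0,A]
for w,o in ((W(-170,-17,4),O),(W(29,-17,80),[np.pi,0,A+np.pi/2]),(W(29,-17,80),[np.pi,0,A-np.pi/2])): print(robot.inverse_kinematics(w,o))
robot.move_gripper(0.7)
robot.move_ptp(W(-172,-17,80),O)
robot.move_linear(W(-172,-17,4),speed=120)
print("down",robot.current_t(),robot.current_contact_force())
s=robot.move_linear(W(-95,-17,4),speed=70,f_stop=15)
print(s,toG([robot.current_tcp_pos()]),robot.current_contact_force(),robot.current_t())
snap("scene","pics/s1.png",(180,100,400,290),3)
E
```

```text
[[ 5.45780375e+02 -3.38782474e-01  0.00000000e+00]
 [ 5.66289513e+02 -2.58421355e+02  0.00000000e+00]] [ 556.03494389 -129.38006894    0.        ] [[  -0.69602608  130.06147628    0.        ]
 [   0.85653144 -128.83006229    0.        ]]
board c [[-74.59549064 -17.68425221  14.        ]]
[-6.57580619e-01  3.17258759e-01  2.09877238e+00 -4.44089210e-16
  7.25561510e-01  8.39911879e-01]
[-0.42678094  0.47373262  1.57798281  0.          1.08987723 -0.50008476]
[-4.26780935e-01  4.73732620e-01  1.57798281e+00 -4.44089210e-16
  1.08987723e+00  2.64150789e+00]
down 4.1583 [ 0.93419676 -0.63057088  1.19229556]
False [[-94.6287376  -17.16111997   4.09336791]] [-0.38903177  0.7405773  -0.07239441] 5.4083
```

View pics/s1.png

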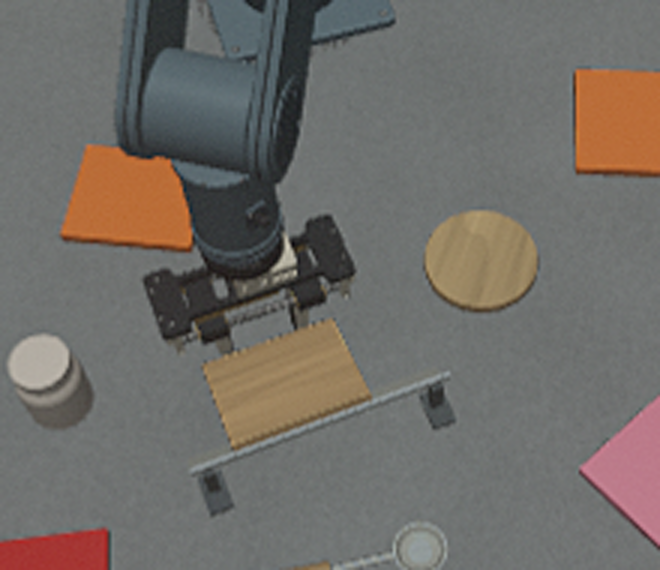

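The board, at crop (285,385), is square to the guard and climbing it. I'll keep pushing.

```bash
python3 - <<'E'
from h import *
s=robot.move_linear(W(-28,-17,4),speed=60,f_stop=15)
print(s,toG([robot.current_tcp_pos()]),robot.current_contact_force(),robot.current_t())
snap("scene","pics/s2.png",(180,100,400,290),3)
E
```

```text
False [[-28.08300984 -17.04100418   4.10141399]] [-0.25727032  0.12691044 -0.34831886] 6.725
```

View pics/s2.png

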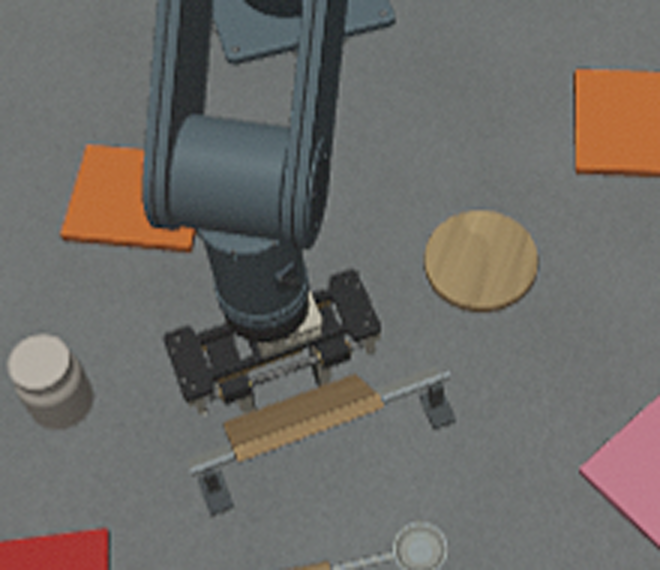

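The board leans on the guard; its top end face spans crop (225,425)–(382,400). I'll retreat the fingers and check that it stays.

```bash
python3 - <<'E'
from h import *
robot.move_linear(W(-80,-17,4),speed=80)
robot.move_linear(W(-110,-17,200),speed=200)
robot.sleep(0.5)
d=snap("scene","pics/s3.png",(230,160,350,280),5)
px=np.array([[180+237/3,100+458/3],[180+382/3,100+403/3]])
print(toG(on_plane(d,px,95)).round(1),robot.current_t())
E
```

```text
[[ 63.9 -83.4  95. ]
 [ 62.6  55.6  95. ]] 9.2667
```

View pics/s3.png

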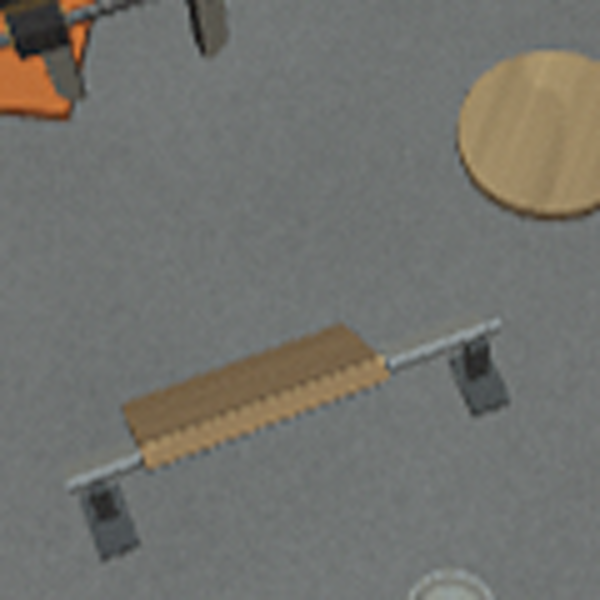

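The board stays leaning, with its top edge at guard x ≈ 63 and y centred at −14. Next I'll straddle it with open fingers and pull it over with the far one.

```bash
python3 - <<'E'
from h import *
O=[np.pi,0,A+np.pi/2]
robot.move_gripper(1.0)
robot.move_ptp(W(31,-14,200),O)
robot.move_linear(W(31,-14,78),speed=120,f_stop=8)
print(toG([robot.current_tcp_pos()]),robot.current_contact_force(),robot.current_t())
s=robot.move_linear(W(-40,-14,84),speed=50,f_stop=15)
print(s,toG([robot.current_tcp_pos()]),robot.current_contact_force(),robot.current_t())
snap("scene","pics/s4.png",(200,120,370,290),3.5)
E
```

```text
[[ 31.56464584 -14.3144298   78.83421393]] [ 0.25527655  0.21200405 -0.28969689] 12.3833
False [[-39.76902405 -14.03934591  83.95009692]] [ 0.08547761 -0.19714903  0.11714133] 13.9583
```

View pics/s4.png

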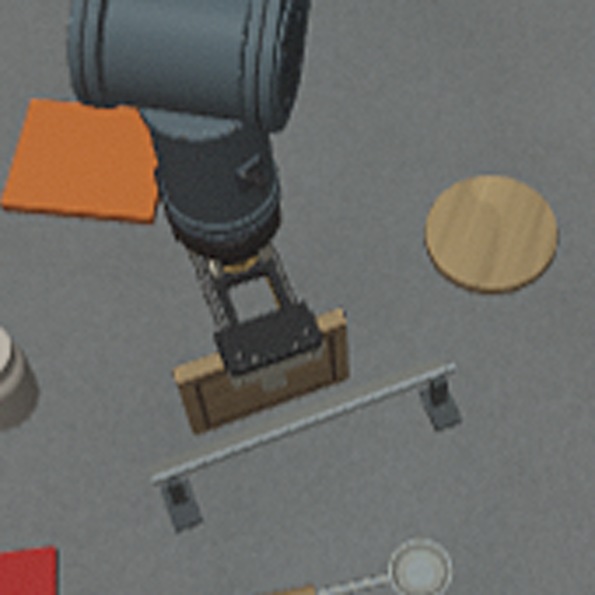

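The board is nearly upright, with the grooved face towards the camera and its top at crop (175,372)–(345,312). I'll part-close so the near finger can catch it, then draw it over.

```bash
python3 - <<'E'
from h import *
d=robot
robot.move_gripper(0.54)
print(robot.current_gripper_width(),robot.current_contact_force().round(1) if hasattr(robot.current_contact_force(),'round') else '')
s=robot.move_linear(W(-60,-14,62),speed=50,f_stop=12); print(s,toG([robot.current_tcp_pos()]),robot.current_t())
robot.move_gripper(1.0)
robot.sleep(.3)
print(robot.current_contact_force(),robot.current_t())
snap("scene","pics/s5.png",(200,120,370,290),3.5)
E
```

```text
0.5405248231949675 [ 0.  -0.5  0.6]
False [[-59.86481635 -14.11114205  62.06650968]] 15.6
[ 0.35371305 -0.3875459  -1.02584557] 16.75
```

View pics/s5.png

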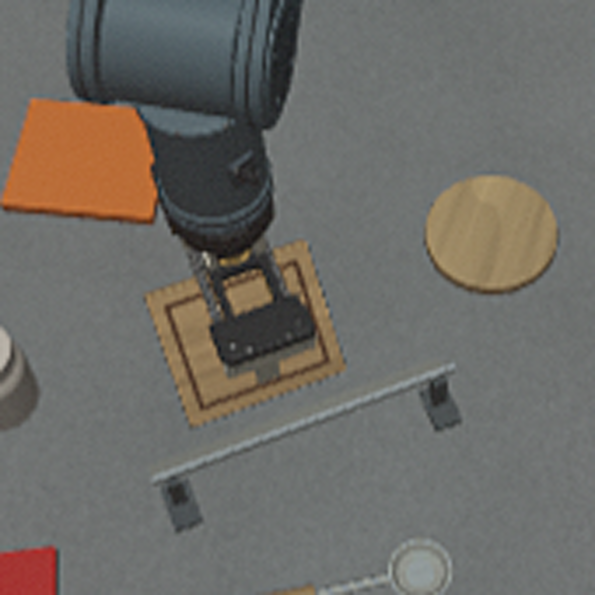

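The board leans back on the near finger with the grooved face up, corners about crop (147,297), (308,243), (344,366) and (193,425). Now I'll lower it.

```bash
python3 - <<'E'
from h import *
for x,z,v in ((-85,36,40),(-93,26,25),(-112,26,25)):
    s=robot.move_linear(W(x,-14,z),speed=v,f_stop=12); print(s,robot.current_contact_force().round(1),robot.current_t())
    if s: break
else:
    robot.move_linear(W(-112,-14,150),speed=150)
    robot.move_ptp([300,150,300],[np.pi,0,A+np.pi/2])
    robot.sleep(.5)
snap("top","pics/t6.png",(260,140,480,250),3.5); snap("scene","pics/s6.png",(180,120,400,290),3)
print(robot.current_t())
a=cv2.imread("pics/t6.png");b=cv2.imread("pics/s6.png");b=cv2.resize(b,(280,216));a=cv2.resize(a,(520,260));c=np.zeros((260,800,3),np.uint8);c[:,:520]=a;c[:216,520:]=b
cv2.imwrite("pics/both6.png",c)
E
```

```text
False [-0.3 -0.4  1.1] 17.85
False [0.5 0.1 0.4] 18.5083
False [ 0.4 -0.4  0.7] 19.4167
22.3667
```

View pics/both6.png

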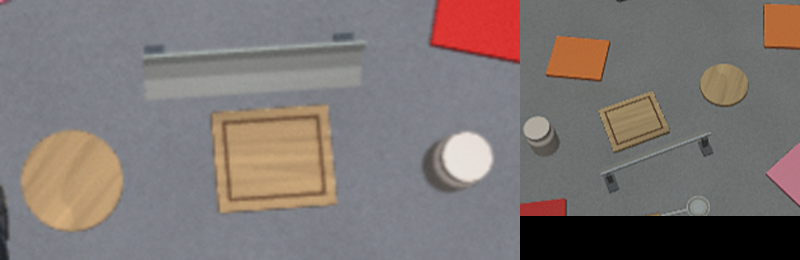

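The board lies flat in front of the guard with the grooved face up, at crop (273,158). The round board and jar are where they were, and the robot is clear.

```bash
python3 -c "
from bench import robot
print(robot.hand_in())"
```

```text
the job is handed in; nothing more can be done
None
```

The job is handed in: the board was pushed up to lean on the guard, then tipped back to lie flat in front of it with its grooved face up; the round board and jar were left untouched, at about 22 s of the 51 s allowed.

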